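# Close the draft shield of the analytical balance and tare the beaker

## Robot

A 6-joint arm with a two-finger parallel gripper is mounted at the origin on a cart in front of the work surface, level with it; the furniture and walls round the work are solid. World frame = base frame: x ahead of the robot, y to its left, z up, the work surface at z = 0. Lengths are in mm, angles in rad, forces in N, time in s.
With the tool pointing down it reaches from about 350 to 875 mm from the base axis. Payload 4.2 kg.
Tool frame: the origin (TCP) lies midway between the tips of the shut fingers; the grasp point (between the pads) lies 19 mm behind it (arm.hold_point_z is the distance from the TCP to the grasp point, in mm); z points along the fingers, y is the line along which they close (so a half turn about z gives the same grasp; the last joint's range is limited). The gripper opens to 85 mm and grips with 20 to 120 N. Pads are 22 mm wide; open, the fingers measure 114 mm over their backs; the gripper's body (76 mm by 85 mm) begins 54 mm behind the grasp point. The pads swing forward as they close: fully open they stand 13 mm farther back than shut.
Start: joints at [-1.018, 0.385, 0.008, 0, -1.194, -0.259], TCP at [181.011, -598.193, 231.312] pointing down, gripper open.
Joint ranges: [-3.14, 3.14], [-1.21, 2.06], [-1.07, 1.41], [-3.16, 2.05], [-2.99, -0.16], [-3.1, 3.1]. Speed limits (rad/s): [2.79, 2.79, 3.14, 3.14, 3.14, 3.14].

## Interface

Orientations are given as a unit quaternion [x, y, z, w].
In Python, from bench import arm, vision gives the robot as it stands. The module is installed in compiled form; this text tells all that it offers.
- The arm moves only by the tool servo_tool, never from a script. Its argument "plan" is a list of rows, each a list of 7 numbers: the shift along the world's x, y, z each as a share of 300 mm, from -1 to 1, then the turn, a rotation vector about the world's x, y, z each as a share of 2 rad, from -1 to 1, then the opening, from 0 (shut) to 1 (fully open). A call has 1 to 20 rows; each row shifts and turns the commanded pose from where the row before left it; what a row does not reach is not made up. A row lasts 1/8 s, in which the tool goes at most 62.5 mm and 10.7 degrees, less where a joint would pass 70% of its speed; a pose out of reach is approached as far as the arm can. A call with a number of a shift or a turn outside -1 to 1 is refused whole. A call with a gripper value outside its range is refused whole. The fingers move at their own pace and stop on an object; the grip force is fixed at half the most. Time passes only in rows, so rows that do not move let the fingers close. It gives the time, the measured TCP pose, the force, the opening and the grip force at its end, in the units of the state.
- arm.read_state(): the state, without advancing time (a new reading comes with each control period).
- vision.get_image(name): name is "scene" or "top" or "wrist"; returns a dict with "image" (400x640x3 uint8, red, green, blue), "z_map" (400x640 float32, mm along the optical axis (not along the pixel's ray), 0 where there is no reading), "K" (3x3 intrinsics, pixels), "world_to_cam" (4x4, takes a point from world to camera coordinates); the wrist camera has in their place "mount" (4x4, takes a point from camera to tool coordinates, whose origin is the TCP and whose axes are the flange's). Camera axes: x right, y down, z forward; pixel columns grow to the right and rows downward; lengths in mm; the calibration is good to about 2 mm. The wrist camera is an equidistant fisheye: a pixel r from the principal point sees the ray r / f radians off the axis. A picture is of the moment at which its call begins: read the wrist's pose just before it.
- arm.job_done(): hands the job in; it is judged then, once.
The state is a dict: "clock": time; "joints": joint angles; "joint_vel": joint speeds; "joint_efforts": joint torques, N m; "position": TCP position; "ee_rot": TCP orientation; "contact_force": force on the tool from outside, world axes, zero at the start; "wrist_torque": the same for the moment, N m; "gripper_width": finger opening in mm; "grasp_force": force on a finger pad.
Only numpy, scipy, OpenCV 4.12 (cv2) and the standard library are available. Lean on these libraries where they do the work, as an engineer would, in place of code of your own. Each camera call takes 0.05 s, during which the arm holds its last target. There are 200 camera calls.

## Task

An empty beaker stands on the pan of the analytical balance, ready to be tared. With the fingertips gently push both glass side doors of the draft shield fully shut (each has a blue pull on its outside), and only then press the wide blue tare key right down and let it come up again. Only push and press: do not grip the pulls or lift anything, leave the small red power key alone, and do not disturb the beaker or the other things on the bench.

Things in the scene. Friction and masses are not known exactly. Their poses are not given: they have to be found in the camera images.
- balance: white analytical balance, fixed, 190 wide x 300 deep x 215 mm high. Origin: middle of its footprint on the bench; +x from its front to its back, +y to its left seen from the front. x -0.150 to -0.045: low sloping console (about 38 to 55 mm high) with display and keys; x -0.045 to 0.080: glass chamber, roof at z 0.215; behind it the rear housing, as high
- left_door (a joint): opening of the left glass door, m: 0 = fully shut, against its front stop; 0.095 = fully open. It slides back along the balance's +x as it opens, so it is shut by pushing its pull toward the balance's front. It stays where left; about 2 N moves it. Its outer face lies at y = 0.092 of the balance frame
- right_door (a joint): opening of the right glass door, m: 0 = fully shut, against its front stop; 0.095 = fully open. It slides back along the balance's +x as it opens, so it is shut by pushing its pull toward the balance's front. It stays where left; about 2 N moves it. Its outer face lies at y = -0.092 of the balance frame
- left_pull (a point): centre of the blue pull outside the left glass door, near its front edge: upright bar 14 (along balance x) x 26 (sideways, standing out from the door) x 72 mm tall; its upper end stands 8 mm above the roof. Moves with the door; shut, it is at (-0.030, 0.105, 0.187) m in the balance frame. The space before, behind and outside it is free
- right_pull (a point): centre of the blue pull outside the right glass door, near its front edge: upright bar 14 (along balance x) x 26 (sideways, standing out from the door) x 72 mm tall; its upper end stands 8 mm above the roof. Moves with the door; shut, it is at (-0.030, -0.105, 0.187) m in the balance frame. The space before, behind and outside it is free
- tare_key (a joint): travel of the tare key: 0 = up, 0.005 m = fully down. It springs back when let go; fully down takes about 5 N
- tare_key_top (a point): centre of the top face of the wide blue tare key, on the right of the console (54 mm wide x 26 mm deep, standing about 6 mm out of the console; the console and key slope 0.15 rad down toward the front). The chamber's front glass rises 80 mm behind this point
- power_key (a joint): travel of the power key, which must not be pressed: 0 = up, 0.005 m = fully down. It springs back when let go; fully down takes about 5 N
- power_key_top (a point): centre of the top face of the small red power key, on the left of the console (34 mm wide x 26 mm deep), 90 mm left of the tare key
- pan (a point): centre of the top face of the round steel weighing pan (80 mm across) inside the chamber, 74 mm above the bench
- beaker: small clear beaker, 51 mm across, 61 mm tall, standing loose on the pan inside the chamber; origin: centre of its underside
- vial_red: red capped glass vial, 16 mm across, 48 mm tall, standing loose on the bench to the right of the balance; bystander; origin: centre of its underside
- vial_green: green capped glass vial, 16 mm across, 48 mm tall, standing loose on the bench to the right of the balance; bystander; origin: centre of its underside
- vial_blue: blue capped glass vial, 16 mm across, 48 mm tall, standing loose on the bench to the right of the balance; bystander; origin: centre of its underside
- amber_bottle: small amber bottle with a black cap, 44 mm across, 85 mm tall, loose; bystander; origin: centre of its underside
- red_cap_bottle: amber bottle with a red cap, 66 mm across, 140 mm tall, loose; bystander; origin: centre of its underside
- tweezers: steel tweezers lying on the bench to the right of the balance, 127 mm long, 8 mm high, loose; bystander; origin: middle of the underside

How it is judged:
By the outcome, as a careful person would: the job done as asked, in the order asked, and still so for the second after the job is handed in, with the robot touching nothing.
It also fails if it takes over 48 s, if anything falls off the work surface, if the arm or the gripper's body presses on something with over 40 N, if the wrist force passes 120 N, or if a joint passes its speed limit or range.

## Working session

There is one attempt and no reset: what is moved stays moved. The work goes in short steps, Python scripts to look and compute and a tool call to move; the robot and the scene stay as the last step left them, time stands still between calls to the robot, and variables do not carry over. Pictures are saved under pics/ and viewed, at most 10 in all, crops included, and the job is handed in when it is done.

Besides the shell and the picture viewer there is one more tool, called by a JSON object that holds its "fn" and its "kwargs", one argument or row to a line. servo_tool: Moves the arm, as the interface text tells. Its arguments: {"type":"object","properties":{"plan":{"type":"array"}},"required":["plan"]}

```bash
mkdir -p pics; cat > h.py <<'E'
import numpy as np, cv2
from bench import arm, vision
def grab(n):
    d=vision.get_image(n); np.savez('pics/%s.npz'%n,**{k:v for k,v in d.items()}); return d
def load(n): return dict(np.load('pics/%s.npz'%n))
def px(d,u,v,z=None):
    """world point; with depth, or on plane world z"""
    K=d['K'];T=np.linalg.inv(d['world_to_cam'])
    r=np.linalg.inv(K)@[u,v,1]
    if z is None: c=r*d['z_map'][int(v),int(u)]; return (T@[*c,1])[:3]
    o=T[:3,3];w=T[:3,:3]@r; return o+w*(z-o[2])/w[2]
E
python3 - <<'E'
from h import *
for n in('scene','top'):
    d=grab(n); cv2.imwrite(f'pics/{n}0.png',d['image'][:,:,::-1]); T=np.linalg.inv(d['world_to_cam']);print(n,T.round(2),d['K'])
s=arm.read_state();print(s)
E
```

```text
scene [[-5.00000e-02  6.50000e-01 -7.60000e-01  1.21455e+03]
 [ 1.00000e+00  4.00000e-02 -3.00000e-02  1.16170e+02]
 [ 1.00000e-02 -7.60000e-01 -6.50000e-01  7.54790e+02]
 [ 0.00000e+00  0.00000e+00  0.00000e+00  1.00000e+00]] [[445.47275516   0.         323.82718547]
 [  0.         445.47275516 201.54196277]
 [  0.           0.           1.        ]]
top [[-5.0000e-02 -7.8000e-01  6.2000e-01 -1.5231e+02]
 [-1.0000e+00  3.0000e-02 -4.0000e-02  9.7350e+01]
 [ 1.0000e-02 -6.2000e-01 -7.8000e-01  9.3538e+02]
 [ 0.0000e+00  0.0000e+00  0.0000e+00  1.0000e+00]] [[420.67208563   0.         319.79828806]
 [  0.         420.67208563 203.69825889]
 [  0.           0.           1.        ]]
{'clock': 0.1, 'joints': array([-1.01839747e+00,  3.85494886e-01,  6.75599628e-03, -4.53657504e-04,
       -1.19400268e+00, -2.58616272e-01]), 'joint_vel': array([-1.61672383e-03, -1.59728754e-04,  3.04929228e-03,  2.40760499e-03,
       -8.90958408e-05,  4.62518616e-04]), 'joint_efforts': array([-6.85631494e-04, -3.93318701e+01,  1.88928097e+01,  4.19790387e+00,
       -2.62859387e-03,  5.37406237e-06]), 'position': array([ 180.86173167, -597.70885071,  230.31647207]), 'ee_rot': array([-1.46280779e-01,  9.89242611e-01,  9.76917606e-04, -1.89948707e-04]), 'contact_force': array([-0.48163113,  0.78836589,  0.05088572]), 'wrist_torque': array([ 0.03311185, -0.03086335, -0.00691434]), 'grasp_force': 0.0, 'gripper_width': 85.41052355828315}
```

View pics/scene0.png

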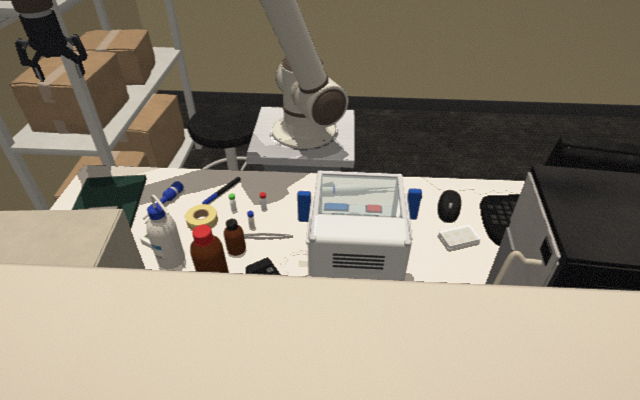

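View pics/top0.png

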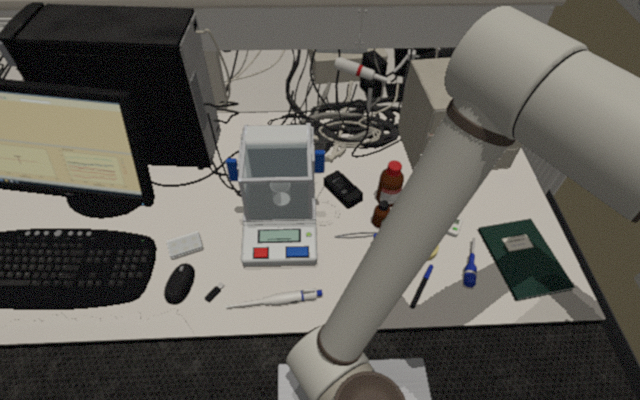

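The scene camera looks from behind. In the top view the tare key is at about (297,252), the power key at (261,252), the left pull at (232,168) and the right pull at (320,160). I'll enlarge both.

```bash
python3 - <<'E'
from h import *
a=load('top')['image'][115:270,220:335]; b=load('scene')['image'][165:285,285:430]
a=cv2.resize(a,None,fx=3.8,fy=3.8,interpolation=2); b=cv2.resize(b,None,fx=5,fy=5,interpolation=2)
cv2.imwrite('pics/ca.png',a[:,:,::-1]);cv2.imwrite('pics/cb.png',b[:,:,::-1])
E
```

```text
(no output)
```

View pics/ca.png

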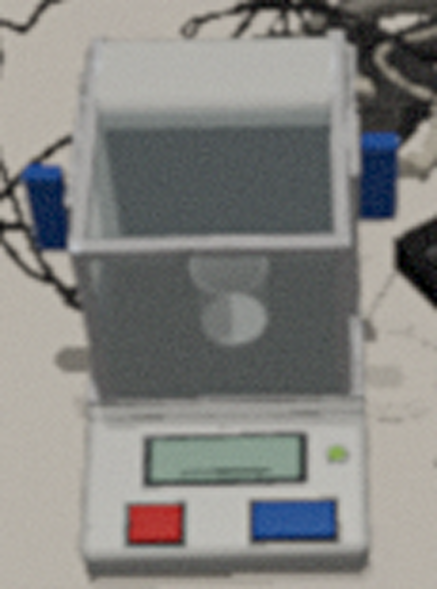

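View pics/cb.png

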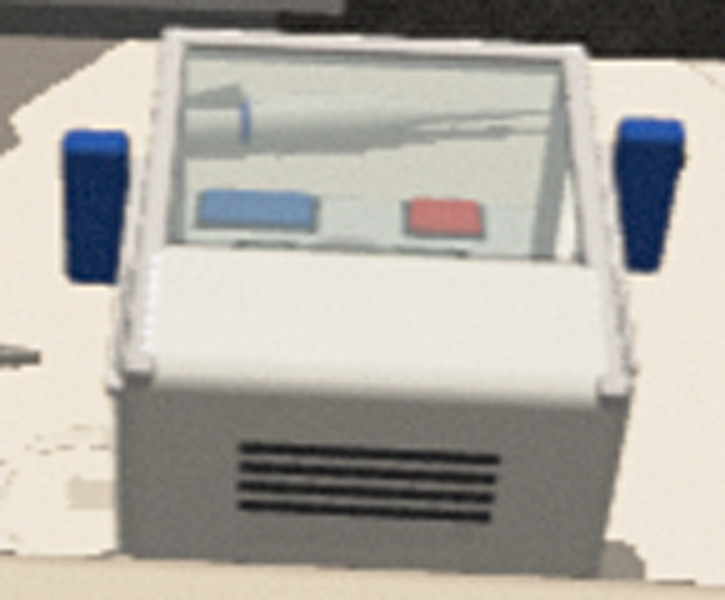

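```bash
python3 - <<'E'
from h import *
t=load('top');s=load('scene')
P=lambda x,y:(x/3.8+220-.4,y/3.8+115-.4); S=lambda x,y:(x/5+285-.4,y/5+165-.4)
for n,d,p,z in [('Lpull',t,P(43,173),223),('Rpull',t,P(379,139),223),('Lpull',s,S(651,130),223),('Rpull',s,S(96,139),223),
 ('tare',t,P(293,519),48),('power',t,P(155,523),48),('tare s',s,S(257,210),48),
 ('roof FL',t,P(76,243),215),('FR',t,P(355,243),215),('RL',t,P(92,38),215),('RR',t,P(348,35),215),
 ('sFR',s,S(168,32),215),('sFL',s,S(585,48),215),('sRR',s,S(120,387),215),('sRL',s,S(630,392),215),('baseFL',t,P(88,572),0),('baseFR',t,P(366,570),0)]:
    print(n,px(d,*p,z).round(1),px(d,*p).round(1))
E
```

```text
Lpull [551.1 263.5 223. ] [550.6 263.4 223.5]
Rpull [573.5  54.5 223. ] [572.3  54.6 224.2]
Lpull [556.7 261.9 223. ] [557.1 261.8 223.3]
Rpull [574.8  53.3 223. ] [573.5  53.2 221.9]
tare [403.9 116.5  48. ] [406.  116.6  44.7]
power [404.5 205.9  48. ] [406.1 206.2  45.5]
tare s [412.8 114.1  48. ] [596.8 114.6 210.2]
roof FL [499.4 240.7 215. ] [500.6 240.9 213.7]
FR [493.2  72.8 215. ] [562.2  70.1 138. ]
RL [685.  242.9 215. ] [937.5 286.8  -2.2]
RR [682.2  70.3 215. ] [901.2  63.2  26. ]
sFR [496.   75.8 215. ] [497.1  75.8 215.8]
sFL [496.3 243.1 215. ] [495.8 243.2 214.6]
sRR [694.7  71.2 215. ] [686.   70.4 206. ]
sRL [687.  242.2 215. ] [681.9 243.5 209.7]
baseFL [398.  254.9   0. ] [396.9 254.5   2. ]
baseFR [392.   69.3   0. ] [393.5  69.2  -2.7]
```

```bash
python3 - <<'E'
from h import *
W=[]
for n in('top','scene'):
    d=load(n);z=d['z_map'];v,u=np.nonzero(z>0);zz=z[v,u]
    c=np.linalg.inv(d['K'])@np.array([u*zz,v*zz,zz]);T=np.linalg.inv(d['world_to_cam']);W.append((T[:3,:3]@c).T+T[:3,3])
W=np.vstack(W)
print('max height/50mm cells rows x=300.., cols y=-600..600 step 50')
for x in range(250,900,50):
    print(x,[int(max([0,*W[(W[:,0]>=x)&(W[:,0]<x+50)&(W[:,1]>=y)&(W[:,1]<y+50),2]])//10) for y in range(-600,600,50)])
# roof yaw via front glass / key colours
t=load('top');im=t['image'].astype(int)
r,g,b=im[...,0],im[...,1],im[...,2]
for nm,m in(('blue',(b>110)&(b>r+60)&(b>g+30)),('red',(r>120)&(r>g+70))):
    m=m.copy();m[:240]=0;m[262:]=0;m[:,:245]=0;m[:,315:]=0
    v,u=np.nonzero(m);print(nm,len(u),u.mean(),v.mean(),px(t,u.mean(),v.mean(),48))
w=vision.get_image('wrist');print(w['mount'].round(2),w['K'])
E
```

```text
max height/50mm cells rows x=300.., cols y=-600..600 step 50
250 [1, 1, 2, 1, 0, 0, 0, 0, 1, 73, 0, 0, 0, 3, 4, 3, 2, 2, 0, 1, 2, 0, 1, 2]
300 [1, 1, 1, 2, 1, 3, 3, 1, 1, 0, 0, 0, 0, 4, 4, 2, 0, 0, 1, 4, 4, 2, 3, 3]
350 [1, 49, 49, 1, 1, 3, 2, 2, 4, 5, 4, 0, 0, 4, 5, 4, 4, 3, 0, 4, 4, 3, 3, 3]
400 [0, 1, 1, 2, 1, 2, 2, 2, 2, 0, 5, 0, 0, 5, 5, 5, 5, 4, 0, 2, 2, 3, 3, 3]
450 [0, 1, 2, 1, 1, 2, 2, 2, 2, 6, 6, 1, 1, 21, 21, 21, 21, 6, 0, 2, 2, 3, 3, 3]
500 [0, 1, 1, 0, 0, 1, 15, 15, 0, 8, 8, 0, 0, 21, 21, 21, 21, 22, 0, 1, 0, 21, 17, 15]
550 [0, 0, 0, 0, 0, 0, 18, 19, 14, 14, 3, 3, 22, 22, 21, 21, 22, 22, 0, 0, 0, 38, 38, 33]
600 [0, 0, 0, 0, 0, 0, 0, 18, 14, 14, 3, 3, 4, 21, 21, 21, 21, 20, 2, 0, 0, 37, 38, 37]
650 [0, 12, 10, 26, 26, 26, 26, 26, 0, 0, 0, 3, 3, 21, 21, 21, 21, 20, 4, 1, 1, 1, 1, 36]
700 [0, 12, 10, 26, 26, 26, 26, 26, 0, 0, 0, 0, 2, 0, 0, 0, 0, 0, 9, 41, 41, 41, 41, 41]
750 [0, 0, 0, 26, 26, 26, 26, 26, 1, 10, 16, 2, 3, 2, 0, 0, 0, 0, 20, 41, 41, 41, 41, 41]
800 [0, 0, 0, 0, 26, 26, 26, 26, 2, 3, 18, 16, 3, 2, 0, 0, 0, 15, 18, 41, 41, 41, 41, 41]
850 [0, 0, 0, 0, 0, 26, 26, 26, 21, 22, 23, 23, 15, 3, 2, 0, 0, 26, 40, 41, 41, 41, 41, 41]
blue 186 296.9462365591398 251.0215053763441 [404.36507002 115.93199378  48.        ]
red 121 260.3388429752066 251.9917355371901 [405.20047034 206.0398125   48.        ]
[[ 0.0000e+00 -9.5000e-01 -3.2000e-01  8.1500e+01]
 [ 1.0000e+00  0.0000e+00  0.0000e+00  1.2000e-01]
 [-0.0000e+00 -3.2000e-01  9.5000e-01 -1.4317e+02]
 [ 0.0000e+00  0.0000e+00  0.0000e+00  1.0000e+00]] [[309.70691629   0.         316.31251743]
 [  0.         309.70691629 201.10709869]
 [  0.           0.           1.        ]]
```

{"fn": "servo_tool", "kwargs": {
  "plan": [
    [0.1033, 0.153, 0.01, 0, 0, -0.037, 0],
    [0.1033, 0.153, 0.01, 0, 0, -0.037, 0],
    [0.1033, 0.153, 0.01, 0, 0, -0.037, 0],
    [0.1033, 0.153, 0.01, 0, 0, -0.037, 0],
    [0.1033, 0.153, 0.01, 0, 0, 0, 0],
    [0.1033, 0.153, 0.01, 0, 0, 0, 0],
    [0.1033, 0.153, 0.01, 0, 0, 0, 0],
    [0.1033, 0.153, 0.01, 0, 0, 0, 0],
    [0.1033, 0.153, 0.01, 0, 0, 0, 0],
    [0.1033, 0.153, 0.01, 0, 0, 0, 0],
    [0.1033, 0.153, 0.01, 0, 0, 0, 0],
    [0.1033, 0.153, 0.01, 0, 0, 0, 0],
    [0.1033, 0.153, 0.01, 0, 0, 0, 0],
    [0.1033, 0.153, 0.01, 0, 0, 0, 0],
    [0, 0, 0, 0, 0, 0, 0]
  ]
}}

```text
clock: 2.02
position: [616.2, 47.5, 271.8]
ee_rot: [-0.001, 1.0, -0.0, -0.001]
contact_force: [-0.9, 0.3, 0.7]
gripper_width: 0.2
grasp_force: 0.0
```

```bash
python3 - <<'E'
from h import *
d=grab('scene');a=cv2.resize(d['image'][100:280,250:450],None,fx=3.3,fy=3.3,interpolation=2);cv2.imwrite('pics/s1.png',a[:,:,::-1])
E
```

```text
(no output)
```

View pics/s1.png

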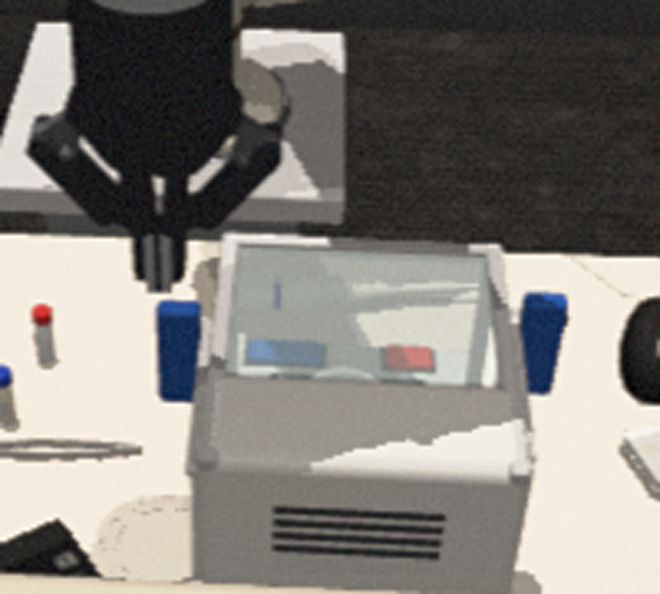

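The shut fingertips stand outside and behind the right pull, which is at (178,350) in the crop. The finger links flare out just above the tips, so I'll keep the tips high, at z about 195.

{"fn": "servo_tool", "kwargs": {
  "plan": [
    [0, -0.012, -0.06, 0, 0, 0, 0],
    [0, 0, -0.1, 0, 0, 0, 0],
    [0, 0, -0.1, 0, 0, 0, 0],
    [0, 0, 0, 0, 0, 0, 0],
    [-0.03, 0, 0, 0, 0, 0, 0],
    [-0.02, 0, 0, 0, 0, 0, 0],
    [-0.015, 0, 0, 0, 0, 0, 0],
    [-0.015, 0, 0, 0, 0, 0, 0],
    [-0.015, 0, 0, 0, 0, 0, 0],
    [-0.015, 0, 0, 0, 0, 0, 0],
    [-0.015, 0, 0, 0, 0, 0, 0],
    [0, 0, 0, 0, 0, 0, 0]
  ]
}}

```text
clock: 3.58
position: [576.7, 40.8, 195.2]
ee_rot: [0.001, 1.0, -0.0, -0.001]
contact_force: [1.2, 0.2, 0.7]
gripper_width: -0.1
grasp_force: 0.2
```

{"fn": "servo_tool", "kwargs": {
  "plan": [
    [-0.02, 0.003, 0, 0, 0, 0, 0],
    [-0.02, 0.003, 0, 0, 0, 0, 0],
    [-0.02, 0, 0, 0, 0, 0, 0],
    [-0.02, 0, 0, 0, 0, 0, 0],
    [-0.02, 0, 0, 0, 0, 0, 0],
    [-0.015, 0, 0, 0, 0, 0, 0],
    [0, 0, 0, 0, 0, 0, 0]
  ]
}}

```text
clock: 4.45
position: [542.1, 42.6, 195.4]
ee_rot: [0.001, 1.0, -0.0, -0.001]
contact_force: [-0.0, -0.2, 0.1]
gripper_width: 0.3
grasp_force: 0.0
```

{"fn": "servo_tool", "kwargs": {
  "plan": [
    [-0.01, 0, 0, 0, 0, 0, 0],
    [-0.01, 0, 0, 0, 0, 0, 0],
    [-0.008, 0, 0, 0, 0, 0, 0]
  ]
}}

```text
clock: 4.82
position: [534.5, 42.7, 195.4]
ee_rot: [0.001, 1.0, 0.0, 0.0]
contact_force: [2.6, 0.2, -0.8]
gripper_width: -0.2
grasp_force: 0.8
```

```bash
python3 - <<'E'
from h import *
d=grab('scene');a=cv2.resize(d['image'][130:260,270:440],None,fx=4,fy=4,interpolation=2);cv2.imwrite('pics/s2.png',a[:,:,::-1])
E
```

```text
(no output)
```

View pics/s2.png

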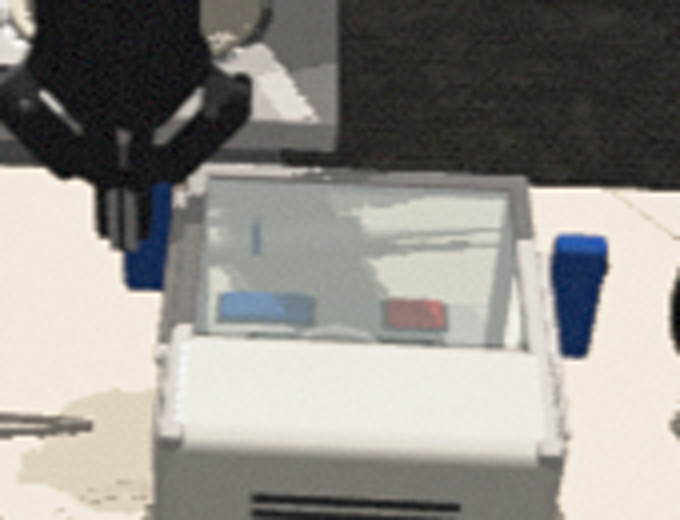

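The right pull, bottom at (145,285) in the crop, has moved forward with the fingers and the left one hasn't moved. I'll creep on until the stop shows as a force rise.

{"fn": "servo_tool", "kwargs": {
  "plan": [
    [-0.007, 0, 0, 0, 0, 0, 0],
    [-0.007, 0, 0, 0, 0, 0, 0]
  ]
}}

```text
clock: 5.12
position: [530.3, 42.7, 195.4]
ee_rot: [0.001, 1.0, 0.0, 0.0]
contact_force: [1.8, 1.0, 0.6]
gripper_width: 0.2
grasp_force: 0.8
```

{"fn": "servo_tool", "kwargs": {
  "plan": [
    [-0.007, 0, 0, 0, 0, 0, 0],
    [0, 0, 0, 0, 0, 0, 0]
  ]
}}

```text
clock: 5.38
position: [527.9, 42.6, 195.4]
ee_rot: [0.001, 1.0, -0.0, -0.0]
contact_force: [0.1, 0.3, 0.6]
gripper_width: -0.0
grasp_force: 0.4
```

{"fn": "servo_tool", "kwargs": {
  "plan": [
    [-0.007, 0, 0, 0, 0, 0, 0],
    [-0.005, 0, 0, 0, 0, 0, 0]
  ]
}}

```text
clock: 5.62
position: [525.0, 42.7, 195.4]
ee_rot: [0.001, 1.0, 0.0, 0.001]
contact_force: [5.9, -0.8, -2.2]
gripper_width: -0.2
grasp_force: 2.5
```

{"fn": "servo_tool", "kwargs": {
  "plan": [
    [-0.005, 0, 0, 0, 0, 0, 0],
    [-0.005, 0, 0, 0, 0, 0, 0]
  ]
}}

```text
clock: 5.88
position: [525.0, 42.7, 195.6]
ee_rot: [0.001, 1.0, 0.0, 0.004]
contact_force: [13.9, -3.3, -8.4]
gripper_width: -0.3
grasp_force: 6.9
```

The stop is reached at x = 525, with the force up to 14 N. I'll back off, lift, and cross to the left side.

{"fn": "servo_tool", "kwargs": {
  "plan": [
    [0.04, 0, 0, 0, 0, 0, 0],
    [0.05, -0.01, 0, 0, 0, 0, 0],
    [0, 0, 0.12, 0, 0, 0, 0],
    [0, 0, 0.12, 0, 0, 0, 0],
    [0.02, 0, 0.05, 0, 0, 0, 0],
    [0.02, 0.13, 0, 0, 0, 0, 0],
    [0.02, 0.13, 0, 0, 0, 0, 0],
    [0.02, 0.13, 0, 0, 0, 0, 0],
    [0.02, 0.13, 0, 0, 0, 0, 0],
    [0.02, 0.13, 0, 0, 0, 0, 0],
    [0, 0.13, 0, 0, 0, 0, 0],
    [0, 0, 0, 0, 0, 0, 0],
    [0, 0, 0, 0, 0, 0, 0]
  ]
}}

```text
clock: 7.5
position: [584.6, 273.2, 281.8]
ee_rot: [0.001, 1.0, -0.001, -0.001]
contact_force: [-0.4, -0.7, 0.9]
gripper_width: 0.1
grasp_force: 0.0
```

{"fn": "servo_tool", "kwargs": {
  "plan": [
    [0.03, 0, 0, 0, 0, 0, 0],
    [0, 0, -0.1, 0, 0, 0, 0],
    [0, 0, -0.1, 0, 0, 0, 0],
    [0, 0, -0.09, 0, 0, 0, 0],
    [0, 0, 0, 0, 0, 0, 0],
    [-0.02, 0, 0, 0, 0, 0, 0],
    [-0.02, 0, 0, 0, 0, 0, 0],
    [-0.02, 0, 0, 0, 0, 0, 0],
    [-0.02, 0, 0, 0, 0, 0, 0],
    [-0.02, 0, 0, 0, 0, 0, 0],
    [-0.02, 0, 0, 0, 0, 0, 0],
    [-0.01, 0, 0, 0, 0, 0, 0]
  ]
}}

```text
clock: 9.0
position: [554.4, 273.8, 195.6]
ee_rot: [0.001, 1.0, 0.0, 0.0]
contact_force: [0.9, 0.3, 1.8]
gripper_width: 0.2
grasp_force: 0.8
```

{"fn": "servo_tool", "kwargs": {
  "plan": [
    [-0.015, 0, 0, 0, 0, 0, 0],
    [-0.015, 0, 0, 0, 0, 0, 0],
    [-0.015, 0, 0, 0, 0, 0, 0],
    [-0.01, 0, 0, 0, 0, 0, 0]
  ]
}}

```text
clock: 9.5
position: [537.7, 273.7, 195.2]
ee_rot: [0.001, 1.0, 0.0, -0.0]
contact_force: [2.4, 1.6, 1.0]
gripper_width: 0.2
grasp_force: 0.8
```

{"fn": "servo_tool", "kwargs": {
  "plan": [
    [-0.01, 0, 0, 0, 0, 0, 0],
    [-0.01, 0, 0, 0, 0, 0, 0],
    [-0.007, 0, 0, 0, 0, 0, 0]
  ]
}}

```text
clock: 9.88
position: [529.7, 273.6, 195.2]
ee_rot: [0.001, 1.0, -0.0, -0.0]
contact_force: [1.7, 1.5, 0.3]
gripper_width: 0.4
grasp_force: 0.8
```

{"fn": "servo_tool", "kwargs": {
  "plan": [
    [-0.006, 0, 0, 0, 0, 0, 0],
    [-0.006, 0, 0, 0, 0, 0, 0]
  ]
}}

```text
clock: 10.12
position: [526.9, 273.6, 195.2]
ee_rot: [0.001, 1.0, 0.0, 0.001]
contact_force: [7.3, 0.1, -3.1]
gripper_width: 0.2
grasp_force: 3.5
```

{"fn": "servo_tool", "kwargs": {
  "plan": [
    [-0.006, 0, 0, 0, 0, 0, 0]
  ]
}}

```text
clock: 10.25
position: [526.9, 273.7, 195.3]
ee_rot: [0.001, 1.0, 0.0, 0.003]
contact_force: [13.4, -2.2, -5.4]
gripper_width: 0.1
grasp_force: 6.6
```

Both doors are at their stops. I'll retreat, go over to the console, and tilt the tool 0.15 rad so it is square to the key.

{"fn": "servo_tool", "kwargs": {
  "plan": [
    [0.04, 0, 0, 0, 0, 0, 0],
    [0.04, 0.01, 0, 0, 0, 0, 0],
    [0, 0, 0.12, 0, 0, 0, 0],
    [0, 0, 0.12, 0, 0, 0, 0],
    [0, 0, 0.05, 0, 0, 0, 0],
    [-0.1, -0.1, 0, 0, 0, 0, 0],
    [-0.1, -0.1, 0, 0, 0, 0, 0],
    [-0.1, -0.1, 0, 0, 0, 0, 0],
    [-0.1, -0.1, 0, 0, -0.025, 0, 0],
    [-0.1, -0.1, 0, 0, -0.025, 0, 0],
    [0, -0.03, 0, 0, -0.025, 0, 0],
    [0, 0, 0, 0, 0, 0, 0],
    [0, 0, 0, 0, 0, 0, 0]
  ]
}}

```text
clock: 11.88
position: [398.9, 118.1, 282.2]
ee_rot: [0.001, 0.997, 0.0, 0.074]
contact_force: [-0.4, -0.1, -0.3]
gripper_width: 0.1
grasp_force: 0.0
```

```bash
python3 - <<'E'
from h import *
s=arm.read_state();w=grab('wrist')
from scipy.spatial.transform import Rotation as Rn
R=Rn.from_quat(s['ee_rot']).as_matrix();print(s['position'],R[:,2])
im=w['image'].astype(int);r,g,b=im[...,0],im[...,1],im[...,2]
c=w['image'][150:400,170:470];c=cv2.resize(c,None,fx=2,fy=2,interpolation=2)
d=grab('scene');a=cv2.resize(d['image'][150:270,280:440],None,fx=3,fy=3,interpolation=2)
o=np.zeros((max(len(c),0)+0,0,3),np.uint8)
h=np.zeros((600,800,3),np.uint8);h[:,:]=0
c=cv2.resize(c,(480,400));h[:400,:480]=c
a=cv2.resize(a,(320,240));h[:240,480:]=a
cv2.imwrite('pics/m1.png',h[:400,:,::-1])
E
```

```text
[398.8921577  118.09814965 282.15184299] [ 1.48313765e-01 -1.45967722e-04 -9.88940345e-01]
```

View pics/m1.png

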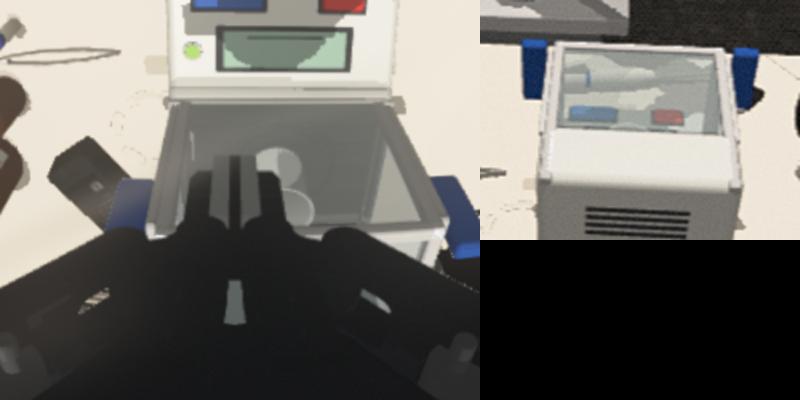

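Both pulls now stand at the front edge and the beaker is still upright on the pan. The wrist view shows the blue tare key at the top, at about (228,0) in the crop. I'll compute where the key is from this image.

```bash
python3 - <<'E'
from h import *
from scipy.spatial.transform import Rotation as Rn
s=arm.read_state();R=Rn.from_quat(s['ee_rot']).as_matrix();w=load('wrist');im=w['image'].astype(int);r,g,b=im[...,0],im[...,1],im[...,2]
K=w['K']
for nm,m in(('blue',(b>110)&(b>r+60)&(b>g+30)),('red',(r>120)&(r>g+70))):
    n,l,st,c=cv2.connectedComponentsWithStats(m.astype(np.uint8))
    for i in range(1,n):
        if st[i,4]<200: continue
        q=(c[i]-[K[0,2],K[1,2]])/K[0,0];th=np.hypot(*q);ray=np.r_[q/th*np.sin(th),np.cos(th)]
        M=w['mount'];o=R@M[:3,3]+s['position'];d=R@M[:3,:3]@ray
        zz=w['z_map'][int(c[i][1]),int(c[i][0])]
        print(nm,st[i],c[i].round(1),(o+d*(45-o[2])/d[2]).round(1),(o+d*zz/ray[2]).round(1))
E
```

```text
blue [292 136  23  19 326] [300.6 143.9] [405.3  99.3  45. ] [404.6  99.4  47.6]
red [373 138  25  20 446] [384.9 146.8] [408.1 204.3  45. ] [407.2 203.5  48.2]
red [124 294  22  18 262] [134.5 302.7] [ 707.2 -238.5   45. ] [ 599.4 -144.5  141.5]
```

{"fn": "servo_tool", "kwargs": {
  "plan": [
    [0.004, -0.003, -0.14, 0, 0, 0, 0],
    [0.004, -0.003, -0.14, 0, 0, 0, 0],
    [0.004, -0.002, -0.14, 0, 0, 0, 0],
    [0, 0, -0.14, 0, 0, 0, 0],
    [0, 0, -0.12, 0, 0, 0, 0],
    [0, 0, -0.02, 0, 0, 0, 0],
    [0, 0, 0, 0, 0, 0, 0],
    [0, 0, 0, 0, 0, 0, 0]
  ]
}}

```text
clock: 12.98
position: [403.3, 116.2, 73.6]
ee_rot: [0.001, 0.997, 0.001, 0.076]
contact_force: [0.3, -0.7, 0.0]
gripper_width: -0.0
grasp_force: 0.0
```

{"fn": "servo_tool", "kwargs": {
  "plan": [
    [0.004, 0, -0.028, 0, 0, 0, 0],
    [0.003, 0, -0.02, 0, 0, 0, 0],
    [0.001, 0, -0.007, 0, 0, 0, 0],
    [0.001, 0, -0.005, 0, 0, 0, 0],
    [0, 0, 0, 0, 0, 0, 0]
  ]
}}

```text
clock: 13.6
position: [404.9, 115.2, 54.2]
ee_rot: [0.001, 0.997, 0.0, 0.075]
contact_force: [0.4, 0.1, -1.0]
gripper_width: 0.2
grasp_force: 0.0
```

{"fn": "servo_tool", "kwargs": {
  "plan": [
    [0.001, 0, -0.007, 0, 0, 0, 0],
    [0.001, 0, -0.007, 0, 0, 0, 0],
    [0, 0, 0, 0, 0, 0, 0]
  ]
}}

```text
clock: 13.98
position: [405.4, 115.1, 49.9]
ee_rot: [0.001, 0.997, -0.0, 0.075]
contact_force: [0.1, 0.5, 0.3]
gripper_width: -0.1
grasp_force: 0.0
```

{"fn": "servo_tool", "kwargs": {
  "plan": [
    [0.001, 0, -0.006, 0, 0, 0, 0],
    [0, 0, 0, 0, 0, 0, 0]
  ]
}}

```text
clock: 14.22
position: [405.7, 115.1, 48.2]
ee_rot: [0.001, 0.997, -0.0, 0.075]
contact_force: [-0.1, -1.2, 0.5]
gripper_width: -0.1
grasp_force: 0.0
```

{"fn": "servo_tool", "kwargs": {
  "plan": [
    [0.001, 0, -0.006, 0, 0, 0, 0],
    [0, 0, 0, 0, 0, 0, 0]
  ]
}}

```text
clock: 14.48
position: [406.2, 115.3, 46.5]
ee_rot: [0.001, 0.997, 0.0, 0.075]
contact_force: [-0.4, -0.0, 1.5]
gripper_width: -0.1
grasp_force: 0.8
```

{"fn": "servo_tool", "kwargs": {
  "plan": [
    [0.001, 0, -0.006, 0, 0, 0, 0],
    [0.001, 0, -0.005, 0, 0, 0, 0],
    [0, 0, 0, 0, 0, 0, 0]
  ]
}}

```text
clock: 14.85
position: [406.7, 115.3, 43.2]
ee_rot: [0.001, 0.997, 0.0, 0.075]
contact_force: [-1.9, 0.7, 3.5]
gripper_width: 0.3
grasp_force: 1.9
```

{"fn": "servo_tool", "kwargs": {
  "plan": [
    [0.001, 0, -0.005, 0, 0, 0, 0],
    [0, 0, 0, 0, 0, 0, 0]
  ]
}}

```text
clock: 15.1
position: [407.0, 115.3, 41.9]
ee_rot: [0.001, 0.997, 0.0, 0.075]
contact_force: [-3.8, 1.8, 7.2]
gripper_width: -0.1
grasp_force: 4.0
```

{"fn": "servo_tool", "kwargs": {
  "plan": [
    [0.001, 0, -0.005, 0, 0, 0, 0],
    [0, 0, 0, 0, 0, 0, 0]
  ]
}}

```text
clock: 15.35
position: [407.1, 115.3, 41.6]
ee_rot: [0.001, 0.997, 0.0, 0.076]
contact_force: [-13.4, 2.8, 25.9]
gripper_width: -0.1
grasp_force: 13.5
```

The key has bottomed: about 5 mm of travel, then a sharp force rise. I'll let it up and retreat.

{"fn": "servo_tool", "kwargs": {
  "plan": [
    [-0.004, 0, 0.025, 0, 0, 0, 0],
    [-0.006, 0, 0.04, 0, 0, 0, 0],
    [-0.02, 0, 0.14, 0, 0, 0, 0],
    [-0.02, 0, 0.14, 0, 0, 0, 0],
    [-0.02, 0, 0.14, 0, 0, 0, 0],
    [0, 0, 0.14, 0, 0, 0, 0],
    [0, 0, 0.14, 0, 0, 0, 0],
    [0, -0.15, 0, 0, 0, 0, 0],
    [0, -0.15, 0, 0, 0, 0, 0],
    [0, -0.15, 0, 0, 0, 0, 0],
    [0, -0.15, 0, 0, 0, 0, 0],
    [0, -0.15, 0, 0, 0, 0, 0],
    [0, 0, 0, 0, 0, 0, 0],
    [0, 0, 0, 0, 0, 0, 0]
  ]
}}

```text
clock: 17.1
position: [385.9, -109.9, 269.2]
ee_rot: [0.002, 0.997, 0.0, 0.074]
contact_force: [-0.4, 0.1, 0.5]
gripper_width: -0.1
grasp_force: 0.0
```

```bash
python3 - <<'E'
from h import *
t=grab('top');s=grab('scene')
h=np.zeros((480,800,3),np.uint8)
h[:,:360]=cv2.resize(t['image'][110:270,225:345],(360,480),interpolation=2)
h[:360,360:]=cv2.resize(s['image'][150:294,260:436],(440,360),interpolation=2)
cv2.imwrite('pics/f.png',h[:,:,::-1]);print(arm.read_state()['contact_force'])
E
```

```text
[ 0.76844908 -0.31778027  0.40234159]
```

View pics/f.png

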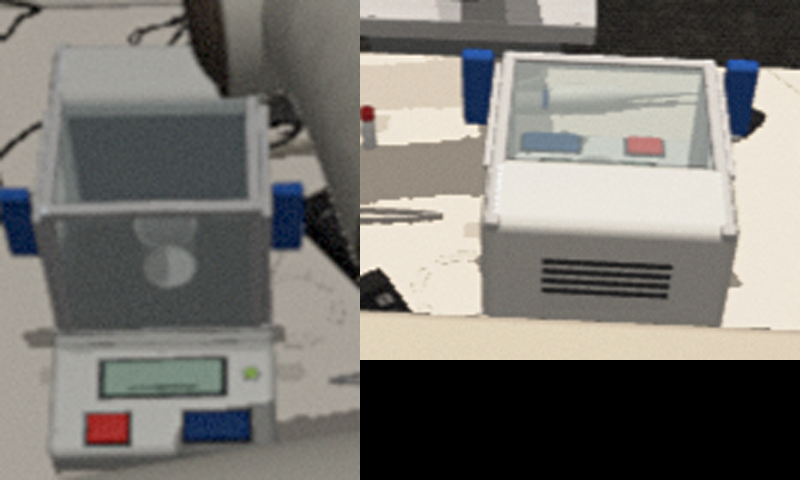

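Both pulls are level at the front edge, at (17,193) and (287,187) in the crop. The tare key is up and the beaker undisturbed, so I'm handing in.

```bash
python3 -c "
from bench import arm
print(arm.job_done())"
```

```text
the job is handed in; nothing more can be done
None
```

Both side doors were pushed shut to their stops, then the tare key was pressed fully down and let up; the job is handed in at about 17 s on the robot's clock, with the arm clear and nothing visibly disturbed.

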